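Hook the sprung guard gate open on its gravity latch

TASK

The little yellow gate in front of the heap of offcuts is latched shut. Lift its latch bar over the catch by its red handle, swing the gate open to the other catch and let the bar drop right down into that catch's slot, so that the gate stays hooked open when you let go. Do it gently: never push the bar against a catch with 15 N or more, and leave the loose things on the bench where they are.

Things in the scene. Friction and masses are not known exactly. Their poses are not given: they have to be found in the camera images.
- red_handle (a point): Where to hold the latch bar: on the axis of its upright red round handle (16 mm thick, straight, top 17 mm above this point, 38 mm free below it down to the bar). 95 mm from the hinge axis with the bar level, 65 mm outward from the bar's pivot. Its axes turn with the bar: x square to the gate (swing direction), y outward along the bar. Start height 194 mm.
- gate_hinge (a point): Point on the gate's upright hinge axis, 194 mm above the bench, on the fixed base. Its y axis points from the hinge toward the slot of the shut catch (along the shut gate); the gate swings open counter-clockwise seen from above, from +y toward -x (toward the robot). These axes do not turn with the gate.
- guard_gate (a joint): Gate angle about gate_hinge, rad: 0 shut, grows as it opens, end stop at 1.5. A weak spring (up to 0.07 N m) always draws it shut and a damper (0.25 N m s/rad) slows it; it is too weak to drag a bar lying on a rail. Yellow railing, 113 mm long, its top 137 mm above the bench.
- latch_bar (a joint): Tilt of the latch bar about its pivot, rad; grows as its free end rises (to 0.7). 0: level, down on the floor of a catch slot; about 0.13: lying on top of a catch's rail; -0.10: hanging on its stop, no catch under it. About 2 to 3 N at the handle lifts it; let go, it falls by its own weight, slowed by some damping.
- bar_blade: The flat steel latch bar, 10 mm wide, 12 mm high, its end 151 mm from the hinge axis; it turns with joint latch_bar and swings with the gate. Origin at its pivot on the gate, 30 mm from the hinge axis, 150 mm above the bench; y along the bar, outward.
- guard_base: Fixed grey base plate, 8 mm thick, with hinge post and both catches; origin on the hinge axis at the bench top, y axis toward the shut catch. Catches: steel pillars 135 mm from the hinge axis, each with a slot open upward, 15 mm wide (swing direction), 14 mm deep, floor 144 mm above the bench; the bar has 2.5 mm play in it either way.
- shut_slot (a point): Middle of the slot floor of the shut catch, where the bar lies at the start (gate angle 0). On the opening side of this slot follow a short rail (top 158 mm above the bench) and a 45 degree down ramp, over by gate angle 0.35; on the other side a horn up to 180 mm.
- open_arc (a point): Middle of the arc (gate angle 0.91, slot floor height) on which the open catch is set; fixed on the base. Its slot is anywhere from gate angle 0.80 to 1.02, not measured: look or feel for it. The opening bar meets an up ramp, a level rail (top 158 mm, 36 mm long), the slot, 20 mm more rail, a horn to 180 mm. Dragged lying loose on the rail, the bar dips in and stops; ease off and it drops home.
- hex_nut: Loose bright hexagon nut, 23x25x16 mm, right of the gate; leave alone. Origin at the centre of its underside.
- t_nut: Loose grey T-shaped nut, 34x35x18 mm, at the front right; leave alone. Origin at the centre of its underside.
- step_block: Loose dark stepped block, 48x66x40 mm, behind the vice; leave alone. Origin at the centre of its underside.
- red_scriber: Loose red-handled scriber, 116 mm long, 12 mm high, at the front right; leave alone. Origin at the centre of its underside.

How it is judged:
By the outcome, as a careful person would: the job done as asked, in the order asked, and still so for the second after the job is handed in, with the robot touching nothing.
It also fails if it takes over 64 s, if anything falls off the work surface, if the arm or the gripper's body presses on something with over 40 N, if the wrist force passes 120 N, or if a joint passes its speed limit or range.

ROBOT

A 7-joint arm with a two-finger parallel gripper is mounted at the origin on a cart in front of the work surface, level with it; the furniture and walls round the work are solid. World frame = base frame: x ahead of the robot, y to its left, z up, the work surface at z = 0. Lengths are in mm, angles in rad, forces in N, time in s.
With the tool pointing down it reaches from about 400 to 850 mm from the base axis. Payload 4.4 kg.
Tool frame: the origin (TCP) lies midway between the tips of the shut fingers; the grasp point (between the pads) lies 19 mm behind it (pinch_z is the distance from the TCP to the grasp point, in mm); z points along the fingers, y is the line along which they close (so a half turn about z gives the same grasp; the last joint's range is limited). The gripper opens to 94 mm and grips with 3 to 60 N. Pads are 16 mm wide; open, the fingers measure 119 mm over their backs; the gripper's body (75 mm by 177 mm) begins 78 mm behind the grasp point.
Start: joints at [-1.322, 0.628, 0.038, 1.517, -0.027, 0.996, -0.02], TCP at [201.232, 618.081, 205.478] pointing down, gripper open.
Joint ranges: [-3.06, 3.06], [-0.37, 2.12], [-1.25, 1.32], [0.18, 2.47], [-1.1, 4.24], [0.23, 1.98], [-2.94, 2.94]. Speed limits (rad/s): [2.57, 2.57, 3.14, 3.14, 3.14, 3.14, 3.14].

INTERFACE

Orientations are given as [roll, pitch, yaw] about the fixed x, y, z axes, in that order (R = Rz(yaw) Ry(pitch) Rx(roll)).
In Python, from cell import * gives the robot as it stands. Calls block until the motion is done:
- move_pose(position, orientation): joint-space move of the TCP to a pose.
- move_straight(position, ori=None, vel=150, stop_force=None): straight line of the TCP; ori=None keeps the orientation; vel is the mean speed in mm/s. With stop_force (N) it stops when the force on the tool has changed by that much, and returns True; else False.
- move_j(angles): joint-space move.
- move_gripper(opening, squeeze=None): opening from 0.0 (shut) to 1.0 (fully open); squeeze is the grip in N (None keeps the last); returns when the fingers have stopped.
- pause(seconds).
- solve_ik(position, orientation): joint angles nearest the present ones, or None.
- sense(): the state.
- grab_frame(name): name is "side" or "top"; returns the picture (400x640x3 uint8, blue, green, red); there is no depth.
- camera_info(name): a dict with "camera_matrix" (3x3 intrinsics, pixels), "R" (3x3) and "t" (3): a world point X has camera coordinates R X + t. Camera axes: x right, y down, z forward; pixel columns grow to the right and rows downward; lengths in mm; the calibration is good to about 2 mm. A picture is of the moment at which its call begins. camera_info takes no time and is no camera call.
A pose or a line that the arm cannot do raises IKError and nothing moves.
- hand_in(): hands the job in; it is judged then, once.
The state is a dict: "time": time; "q": joint angles; "qd": joint speeds; "joint_torque": joint torques, N m; "position": TCP position; "tool_rot": TCP orientation; "wrist_force": force on the tool from outside, world axes, zero at the start; "torque": the same for the moment, N m; "finger_gap": opening from 0.0 (shut) to 1.0 (fully open); "finger_force": force on a finger pad.
Only numpy, scipy, OpenCV 4.12 (cv2) and the standard library are available. Lean on these libraries where they do the work, as an engineer would, in place of code of your own. Each camera call takes 0.05 s, during which the arm holds its last target. There are 200 camera calls.

## Working session

There is one attempt and no reset: what is moved stays moved. The work goes in short steps, each a Python script; the robot and the scene stay as the last script left them, time stands still between calls to the robot, and variables do not carry over. Pictures are saved under pics/ and viewed, at most 10 in all, crops included, and the job is handed in when it is done.

```bash
mkdir -p pics
python3 - <<'E'
from cell import *
import cv2
for n in("side","top"):
    im=grab_frame(n); cv2.imwrite(f"pics/{n}0.png",im); c=camera_info(n); print(n,c)
s=sense(); print(s["tool_rot"],s["time"],s["wrist_force"])
E
```

```text
side {'camera_matrix': array([[386.51067292,   0.        , 317.70999418],
       [  0.        , 386.51067292, 200.59369423],
       [  0.        ,   0.        ,   1.        ]]), 'R': array([[ 0.99728039, -0.07366357,  0.00234716],
       [-0.04162607, -0.58925623, -0.80687321],
       [ 0.06082024,  0.80458112, -0.59072   ]]), 't': array([-526.79334944,  238.62967988,  817.95893105])}
top {'camera_matrix': array([[380.07268289,   0.        , 322.73993452],
       [  0.        , 380.07268289, 193.1787474 ],
       [  0.        ,   0.        ,   1.        ]]), 'R': array([[-0.00184146, -0.99981844,  0.01896562],
       [-0.98861589, -0.00103322, -0.1504578 ],
       [ 0.15045007, -0.01902678, -0.9884345 ]]), 't': array([132.73561228, 549.79040221, 921.62574376])}
[-3.13991408e+00  3.00978695e-05  2.82681180e+00] 0.1 [-0.1066434   0.13554144 -0.64113941]
```

View pics/side0.png

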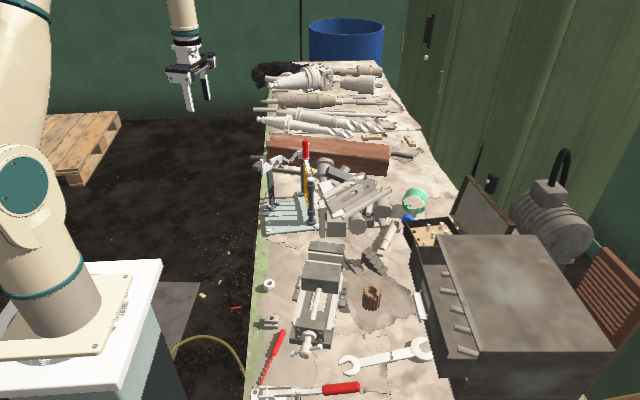

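View pics/top0.png

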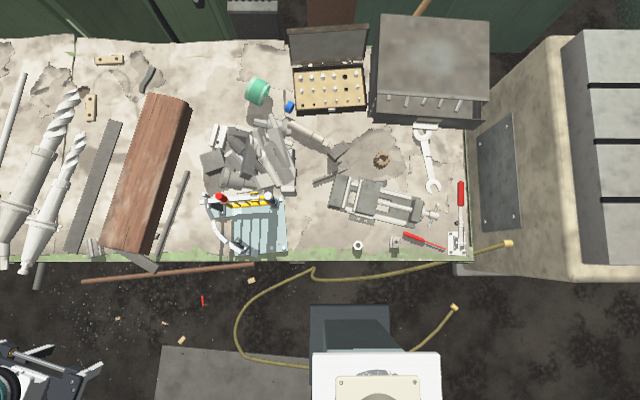

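The gate is at about (240,215) in the top view and (300,190) in the side view, with the red handle at (219,197) and (306,150). I'll enlarge both.

```bash
cat > h.py <<'E'
import numpy as np, cv2
from cell import *
def proj(n,X):
    c=camera_info(n); p=c["camera_matrix"]@(c["R"]@np.array(X,float)+c["t"]); return p[:2]/p[2]
def ray(n,uv):
    c=camera_info(n); d=c["R"].T@np.linalg.solve(c["camera_matrix"],[uv[0],uv[1],1.]); return -c["R"].T@c["t"],d
def onplane(n,uv,z):
    o,d=ray(n,uv); return o+d*(z-o[2])/d[2]
def red(im,box):
    x0,y0,x1,y1=box; h=cv2.cvtColor(im,cv2.COLOR_BGR2HSV)[y0:y1,x0:x1]
    m=((h[...,0]<8)|(h[...,0]>172))&(h[...,1]>150)&(h[...,2]>80)
    ys,xs=np.nonzero(m); return xs+x0,ys+y0
E
python3 - <<'E'
from h import *
s=cv2.imread("pics/side0.png");t=cv2.imread("pics/top0.png")
a=cv2.resize(s[130:245,250:350],None,fx=4,fy=4,interpolation=cv2.INTER_CUBIC)
b=cv2.resize(t[180:265,195:295],None,fx=4,fy=4,interpolation=cv2.INTER_CUBIC)
b=cv2.copyMakeBorder(b,0,a.shape[0]-b.shape[0],0,0,cv2.BORDER_CONSTANT)
cv2.imwrite("pics/c0.png",np.hstack([a,b]))
for n,im,box in(("side",s,(290,130,320,175)),("top",t,(205,185,235,210))):
    x,y=red(im,box); print(n,len(x),x.mean(),y.mean(),x.min(),x.max(),y.min(),y.max())
    for r in range(y.min(),y.max()+1): print(r,x[y==r].min(),x[y==r].max(),end='; ')
x,y=red(t,(205,185,235,210)); print(onplane("top",(x.mean(),y.mean()),205))
E
```

```text
side 98 304.8469387755102 147.92857142857142 302 307 139 157
139 304 306; 140 303 307; 141 302 307; 142 302 307; 143 302 307; 144 302 307; 145 302 307; 146 303 307; 147 303 307; 148 303 307; 149 303 307; 150 303 307; 151 303 307; 152 303 307; 153 303 307; 154 303 307; 155 303 307; 156 303 307; 157 303 307; top 68 220.9558823529412 196.9264705882353 216 226 193 201
193 217 220; 194 216 222; 195 216 223; 196 216 225; 197 216 226; 198 217 226; 199 218 226; 200 221 226; 201 223 225; [516.67857379 347.33118528 205.        ]
```

View pics/c0.png

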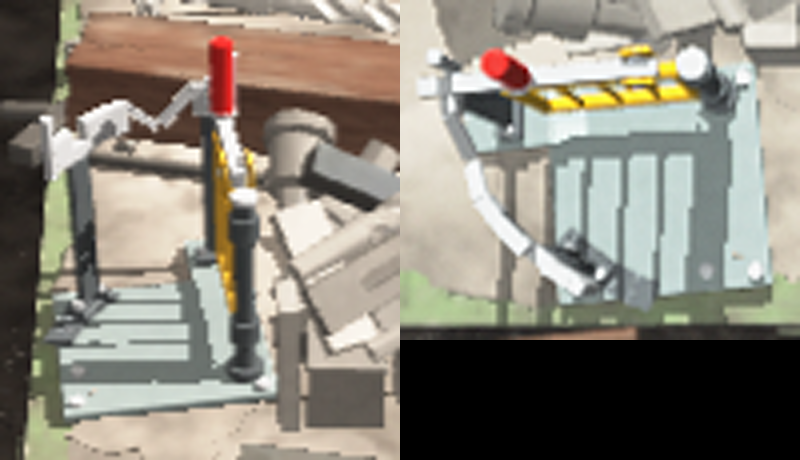

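The crops show the handle's top at about side (304.8,139.5) and top (218,195.5). The hinge cap is at about side (310.7,179.5) and top (267.8,195.8). The open catch's horn is at lower right in the top crop, with the rail leading to it. Now I'll triangulate.

```bash
cat >> h.py <<'E'
def tri(us,ut):
    A=[];b=[]
    for n,uv in(("side",us),("top",ut)):
        o,d=ray(n,uv); d/=np.linalg.norm(d); P=np.eye(3)-np.outer(d,d); A.append(P); b.append(P@o)
    x=np.linalg.lstsq(np.vstack(A),np.hstack(b),rcond=None)[0]; return x,[np.round(proj(n,x)-u,1) for n,u in(("side",us),("top",ut))]
E
python3 - <<'E'
from h import *
print("hinge",tri((310.7,179.8),(267.8,195.8)))
ht=tri((304.9,140),(218.5,196));print("htop",ht)
print("hmid",tri((305,148.5),(221,197)))
for z in(150,194,211): print(z,proj("side",[516,347,z]),proj("top",[516,347,z]))
# side-view ray for handle: x at y~347
print(onplane("side",(304.9,140),213), onplane("top",(218.5,196),211))
# features: open catch horn top, slot guess in top view at z158
for uv in((338-5,0),):pass
for cx,cy in((470,170),(520,240),(548,262),(575,285),(605,270)):
    uv=((cx-400)/4+195,180+cy/4); print(cx,cy,onplane("top",uv,158)[:2])
for p in ([516,347,205],): 
    for yaw in (0,np.pi/4,np.pi/2,-np.pi/2,-np.pi/4,3*np.pi/4,np.pi): 
        q=solve_ik(p,[np.pi,0,yaw]); print(round(yaw,2),None if q is None else np.round(q,2))
E
```

```text
hinge (array([528.57226443, 257.90677383, 144.78158789]), [array([-0.3,  0.1]), array([-0. , -0.3])])
htop (array([519.19094657, 351.79921704, 207.99475437]), [array([-0.4,  0.1]), array([-0. , -0.5])])
hmid (array([519.8793547 , 352.86480338, 182.51804064]), [array([-0.1,  0. ]), array([-0. , -0.1])])
150 [303.80728085 160.32218137] [227.1775263  200.71250188]
194 [303.49025966 145.75632604] [222.38422747 197.97996879]
211 [303.36337767 139.92660628] [220.38986152 196.84303342]
[519.81391397 342.43967791 213.        ] [517.75367537 350.94806137 211.        ]
470 170 [467.02524635 375.26872079]
520 240 [429.10812599 346.75526384]
548 262 [417.27831142 331.25446445]
575 285 [404.95857355 316.33031725]
605 270 [412.94505908 300.4272077 ]
0 [-1.08  0.71  0.78  1.61 -0.56  1.06 -1.71]
0.79 [-0.98  0.65  0.58  1.61 -0.4   1.   -1.06]
1.57 [-0.85  0.61  0.36  1.61 -0.25  0.97 -0.41]
-1.57 [-0.36  0.62 -0.46  1.59  0.31  1.    2.22]
-0.79 [-0.24  0.67 -0.68  1.59  0.46  1.05  2.88]
2.36 [-0.74  0.59  0.16  1.6  -0.11  0.95  0.25]
3.14 [-0.61  0.59 -0.04  1.6   0.03  0.95  0.91]
```

```bash
cat >> h.py <<'E'
H=np.array([528.5,258.]); PHI=np.arctan2(9.0,94.0)
def pose(th,tilt,dt=0,r0=0):   # handle pose -> TCP position, orientation
    a=PHI+th; r=30+65*np.cos(tilt)-44*np.sin(tilt)+r0; z=150+65*np.sin(tilt)+44*np.cos(tilt)
    p=H+r*np.array([-np.sin(a),np.cos(a)])+dt*np.array([-np.cos(a),-np.sin(a)])  # dt: opening direction
    return np.array([*p,z-19]),[np.pi,0,a+np.pi/2]
def st(tag=""):
    s=sense(); print(tag,"t%.1f"%s["time"],"p",np.round(s["position"],1),"F",np.round(s["wrist_force"],2),"gap",round(94*s["finger_gap"],1),"ff",np.round(s["finger_force"],1)); return s
E
python3 - <<'E'
from h import *
move_gripper(0.5,3)
p,o=pose(0,0); p=p+[0,0,2]
move_pose(p+[0,0,90],o); st("above")
print(move_straight(p+[0,0,45],o)); st()
print(move_straight(p,o,vel=60,stop_force=4)); st("down")
for n in("side","top"): cv2.imwrite(f"pics/{n}1.png",grab_frame(n))
s=cv2.imread("pics/side1.png");t=cv2.imread("pics/top1.png")
a=cv2.resize(s[110:225,250:350],None,fx=4,fy=4,interpolation=cv2.INTER_CUBIC)
b=cv2.resize(t[150:265,195:295],None,fx=4,fy=4,interpolation=cv2.INTER_CUBIC)
cv2.imwrite("pics/c1.png",np.hstack([a,b]))
E
```

```text
above t2.5 p [517.9 354.6 266.5] F [-0.11  0.7  -0.51] gap 47.0 ff 0.0
False
 t3.0 p [519.  353.4 221.9] F [0.93 0.28 0.36] gap 47.1 ff 0.0
False
down t3.9 p [519.7 352.7 177.3] F [ 0.06 -0.35  0.47] gap 46.8 ff 0.0
```

View pics/c1.png

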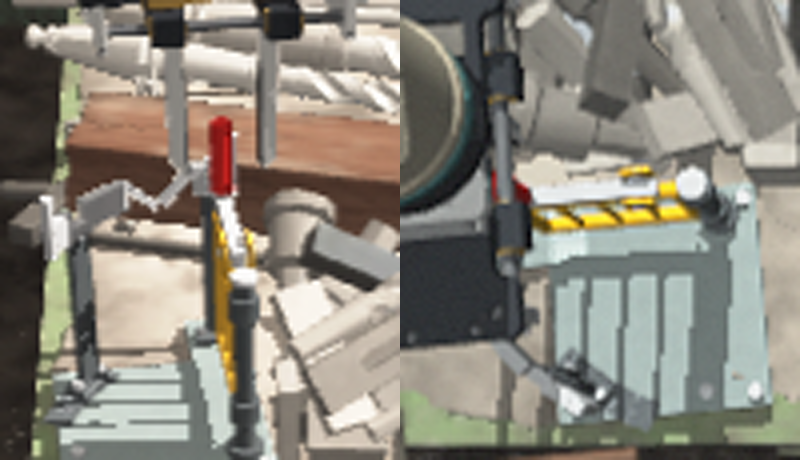

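The fingers straddle the handle: in the side crop they sit at columns 178 and 267, with the handle at 221. The fingertips are at row 163, where handle height 177 should appear. I'll close gently.

Run:
```python
from h import *
st("pre"); move_gripper(0.25,3); st("cage"); move_gripper(0.0,3); pause(.3); st("closed 3N")
```

```text
pre t4.0 p [519.8 352.7 177.5] F [-0.62  0.28 -0.07] gap 47.0 ff 0.0
cage t4.5 p [519.4 352.6 177. ] F [ 0.23 -0.11 -0.04] gap 23.4 ff 0.0
closed 3N t5.1 p [519.3 352.5 177. ] F [-0.78  0.04  0.99] gap 16.3 ff 3.0
```

Run:
```python
from h import *
move_gripper(0.0,20); st("grip20")
z0=2
for t in (.05,.1,.16,.22):
    p,o=pose(0,t); p=p+[0,0,z0]
    hit=move_straight(p,o,vel=25,stop_force=10); st(f"tilt{t} {hit}")
    if hit: break
```

```text
grip20 t5.3 p [519.3 352.6 177. ] F [-1.28 -0.61 -0.05] gap 15.3 ff 20.0
tilt0.05 False t5.7 p [519.3 350.4 179.7] F [-0.87  1.07 -4.61] gap 15.4 ff 20.0
tilt0.1 False t6.0 p [519.8 347.4 183.2] F [-0.17  0.36 -5.7 ] gap 15.3 ff 20.0
tilt0.16 False t6.3 p [520.3 344.  186.9] F [ 0.14 -0.82 -5.88] gap 15.7 ff 20.0
tilt0.22 False t6.7 p [520.6 340.9 190.2] F [ 0.43 -0.98 -7.11] gap 15.3 ff 20.0
```

Run:
```python
from h import *
for th in np.arange(.06,.681,.0625):
    p,o=pose(th,.22); p=p+[0,0,2]
    hit=move_straight(p,o,vel=30,stop_force=7); st(f"th{th:.2f} {hit}")
    if hit: break
for n in("side","top"): cv2.imwrite(f"pics/{n}2.png",grab_frame(n))
s=cv2.imread("pics/side2.png");t=cv2.imread("pics/top2.png")
a=cv2.resize(s[110:225,250:350],None,fx=4,fy=4,interpolation=cv2.INTER_CUBIC)
b=cv2.resize(t[165:280,195:295],None,fx=4,fy=4,interpolation=cv2.INTER_CUBIC)
cv2.imwrite("pics/c2.png",np.hstack([a,b]))
```

```text
th0.06 False t7.0 p [515.5 340.4 190.2] F [-0.25 -1.82 -6.39] gap 15.7 ff 20.0
th0.12 False t7.3 p [510.5 339.6 190.1] F [-0.63 -1.26 -7.38] gap 15.7 ff 20.0
th0.18 False t7.6 p [505.4 338.3 190.1] F [ 0.39 -2.02 -6.93] gap 15.6 ff 20.0
th0.25 False t7.9 p [500.4 336.8 190.1] F [ 0.71 -2.2  -7.74] gap 15.5 ff 20.0
th0.31 False t8.3 p [495.6 334.9 190.1] F [ 1.32 -1.07 -7.16] gap 15.6 ff 20.0
th0.37 False t8.6 p [490.8 332.7 190.1] F [ 0.8  -2.24 -7.56] gap 15.6 ff 20.0
th0.43 False t8.9 p [486.2 330.3 190.2] F [ 0.94 -2.58 -8.08] gap 15.6 ff 20.0
th0.50 False t9.2 p [481.8 327.5 190.2] F [ 1.5  -1.16 -8.06] gap 15.3 ff 20.0
th0.56 False t9.6 p [477.5 324.5 190.2] F [ 2.28 -1.16 -7.69] gap 15.2 ff 20.0
th0.62 False t9.9 p [473.5 321.2 190.2] F [ 1.48 -2.2  -8.07] gap 15.6 ff 20.0
```

View pics/c2.png

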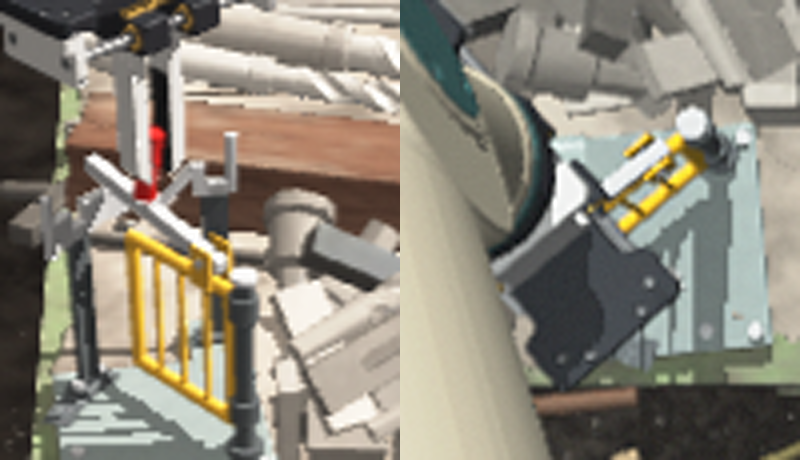

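The gate is open to about 0.62 with the bar held up. In the side crop (c1), the open catch's rail spans columns 125 to 82 and the slot about 82 to 64. I'll turn that into an angle, then lower the bar onto the rail.

Run:
```python
from h import *
a=np.linspace(.4,1.2,17)
for th in a:
    u=H+135*np.array([-np.sin(PHI+th),np.cos(PHI+th)]); q=proj("side",[*u,158]); print(round(th,2),np.round([(q[0]-250)*4,(q[1]-110)*4]),end=' | ')
th=.68
for t in(.22,):
    p,o=pose(th,t); p=p+[0,0,2]; move_straight(p,o,vel=30,stop_force=7); st("th")
for t in(.19,.17,.15,.14,.13,.12):
    p,o=pose(th,t); p=p+[0,0,2]; hit=move_straight(p,o,vel=15,stop_force=3); s=st(f"tilt{t} {hit}")
    if hit or s["wrist_force"][2]>-3: break
```

```text
0.4 [137. 172.] | 0.45 [129. 174.] | 0.5 [120. 177.] | 0.55 [112. 181.] | 0.6 [104. 184.] | 0.65 [ 97. 187.] | 0.7 [ 89. 191.] | 0.75 [ 82. 195.] | 0.8 [ 75. 199.] | 0.85 [ 69. 204.] | 0.9 [ 63. 208.] | 0.95 [ 57. 213.] | 1.0 [ 52. 218.] | 1.05 [ 47. 223.] | 1.1 [ 42. 228.] | 1.15 [ 38. 233.] | 1.2 [ 35. 238.] | th t10.3 p [469.9 317.9 190.2] F [ 1.1  -0.95 -8.19] gap 15.5 ff 20.0
tilt0.19 True t10.5 p [469.3 319.  188.9] F [-1.49  1.74  2.73] gap 15.6 ff 20.0
```

Run:
```python
from h import *
pause(.3); s=st("rest")
c=s["wrist_force"][2]
for k in range(6):
    if sense()["wrist_force"][2]>4: break
    t=.19-.012*k
    p,o=pose(.68,t); p=p+[0,0,2]; hit=move_straight(p,o,vel=6,stop_force=4); st(f"{t:.3f} {hit}")
cv2.imwrite("pics/side3.png",grab_frame("side"))
s=cv2.imread("pics/side3.png");cv2.imwrite("pics/c3.png",cv2.resize(s[120:205,250:350],None,fx=7,fy=7,interpolation=cv2.INTER_CUBIC))
```

```text
rest t10.8 p [468.2 318.6 188. ] F [-4.25  3.98  5.69] gap 15.7 ff 20.0
```

View pics/c3.png

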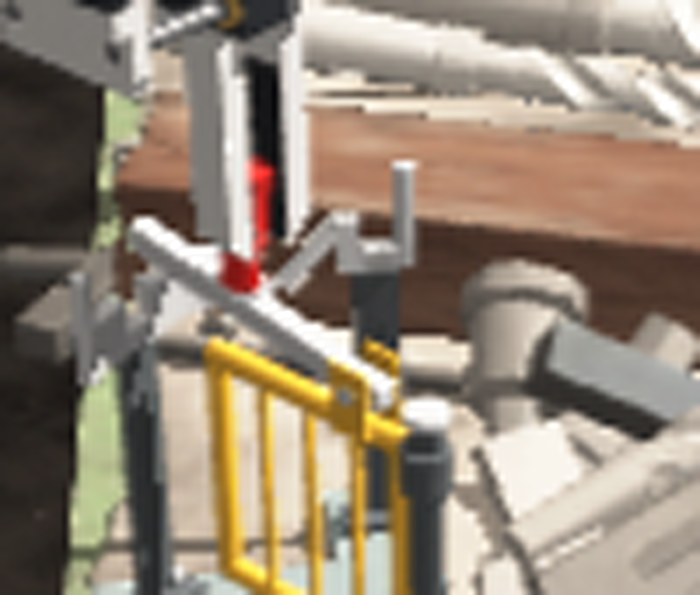

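The bar is over the rail zone, from end (140,222) to pivot (385,395) in the crop, and still looks clear of the rail. I'll get the tilt from projection.

Run:
```python
from h import *
for th in(.64,.7):
  a=PHI+th;u=np.array([-np.sin(a),np.cos(a)])
  for t in(.1,.13,.16,.2,.24):
    def P(l,h): return np.round((proj("side",[*(H+(30+l*np.cos(t)-h*np.sin(t))*u),150+l*np.sin(t)+h*np.cos(t)])-[250,120])*7)
    print(th,t,"end top/bot",P(121,6),P(121,-6),"rail pt bottom",P(105,-6),"handle top",P(65,61),"hbase",P(65,6))
st()
```

```text
0.64 0.1 end top/bot [145. 221.] [145. 247.] rail pt bottom [172. 265.] handle top [246. 158.] hbase [243. 284.]
0.64 0.13 end top/bot [145. 213.] [145. 239.] rail pt bottom [172. 258.] handle top [250. 156.] hbase [244. 280.]
0.64 0.16 end top/bot [146. 205.] [145. 231.] rail pt bottom [172. 251.] handle top [254. 153.] hbase [244. 276.]
0.64 0.2 end top/bot [147. 195.] [145. 220.] rail pt bottom [172. 242.] handle top [259. 151.] hbase [245. 271.]
0.64 0.24 end top/bot [148. 186.] [145. 210.] rail pt bottom [173. 233.] handle top [264. 148.] hbase [246. 266.]
0.7 0.1 end top/bot [127. 229.] [127. 255.] rail pt bottom [157. 272.] handle top [236. 163.] hbase [232. 290.]
0.7 0.13 end top/bot [128. 221.] [127. 247.] rail pt bottom [157. 265.] handle top [240. 161.] hbase [233. 286.]
0.7 0.16 end top/bot [128. 214.] [127. 239.] rail pt bottom [156. 258.] handle top [244. 158.] hbase [234. 282.]
0.7 0.2 end top/bot [129. 204.] [127. 229.] rail pt bottom [157. 249.] handle top [249. 155.] hbase [235. 276.]
0.7 0.24 end top/bot [131. 194.] [128. 219.] rail pt bottom [157. 240.] handle top [255. 153.] hbase [236. 271.]
 t10.9 p [468.2 318.7 188. ] F [-3.31  3.37  5.43] gap 15.8 ff 20.0
```

The end at (140,218) matches tilt 0.13 at gate angle about 0.66, so the bar is lying on the rail. I'll loosen the grip to a cage and drag.

Run:
```python
from h import *
move_gripper(0.215,20); pause(.2); st("cage")
o0=None
def tgt(th):
    p,o=pose(th,.08); p[2]=181; return p,o
p,o=tgt(.66); print(move_straight(p,o,vel=25,stop_force=5)); s=st("centred"); 
for k in range(1,45):
    th=.66+.0105*k
    p,o=tgt(th); hit=move_straight(p,o,vel=12,stop_force=4)
    s=sense(); a=PHI+th; ft=s["wrist_force"][:2]@np.array([-np.cos(a),-np.sin(a)])
    print(f"{th:.3f} {hit} ft{ft:.1f} ff{s['finger_force']:.1f}",end=' | ')
    if hit or ft<-4.5: break
st("end")
```

```text
cage t11.4 p [468.7 316.3 187.1] F [ 0.03  0.6  -0.33] gap 20.8 ff 0.0
False
centred t11.9 p [465.5 324.5 180.8] F [ 0.05 -0.11 -0.76] gap 20.4 ff 0.3
0.670 False ft-0.7 ff0.0 | 0.681 False ft0.1 ff0.0 | 0.692 False ft0.2 ff0.0 | 0.702 False ft-1.2 ff0.0 | 0.713 False ft-1.0 ff0.3 | 0.723 False ft-1.5 ff0.8 | 0.734 False ft-1.5 ff0.8 | 0.744 False ft-2.5 ff0.8 | 0.755 False ft-1.1 ff0.7 | 0.765 False ft-0.8 ff0.8 | 0.776 False ft-1.4 ff0.8 | 0.786 False ft-1.5 ff0.8 | 0.796 False ft-0.6 ff0.7 | 0.807 False ft-0.8 ff0.7 | 0.818 False ft-0.7 ff0.6 | 0.828 False ft-0.9 ff0.5 | 0.839 False ft-0.1 ff0.1 | 0.849 False ft-0.7 ff0.4 | 0.860 False ft-1.4 ff0.7 | 0.870 False ft-4.0 ff2.0 | 0.881 False ft-6.2 ff3.1 | end t17.2 p [454.2 310.4 181.2] F [ 4.2   4.68 -4.86] gap 20.3 ff 3.1
```

The bar dipped in and stopped at a tool angle of about 0.88. Now I'll ease off.

Run:
```python
from h import *
for th in(.872,.864,.856,.848):
    p,o=pose(th,.03); p[2]=181; move_straight(p,o,vel=10,stop_force=6); pause(.25); s=st(f"{th}")
cv2.imwrite("pics/side4.png",grab_frame("side"))
s=cv2.imread("pics/side4.png");cv2.imwrite("pics/c4.png",cv2.resize(s[120:205,250:350],None,fx=7,fy=7,interpolation=cv2.INTER_CUBIC))
for th in(.85,.87):
  a=PHI+th;u=np.array([-np.sin(a),np.cos(a)])
  for t in(0,.06,.13):
    def P(l,h): return np.round((proj("side",[*(H+(30+l*np.cos(t)-h*np.sin(t))*u),150+l*np.sin(t)+h*np.cos(t)])-[250,120])*7)
    print(th,t,"end top/bot",P(121,6),P(121,-6),"handle top",P(65,61),"hbase",P(65,6))
```

```text
0.872 t17.8 p [452.5 311.6 181.4] F [ 4.2   2.64 -1.74] gap 20.1 ff 2.3
0.864 t18.3 p [452.  311.9 181.2] F [3.67 1.38 1.42] gap 20.2 ff 1.7
0.856 t18.8 p [451.5 312.3 180.8] F [1.09 1.22 1.14] gap 20.0 ff 0.7
0.848 t19.3 p [452.5 312.7 180.8] F [-0.17  0.01  0.33] gap 20.2 ff 0.0
0.85 0 end top/bot [ 88. 280.] [ 90. 307.] handle top [198. 188.] hbase [207. 320.]
0.85 0.06 end top/bot [ 87. 263.] [ 88. 290.] handle top [206. 181.] hbase [207. 311.]
0.85 0.13 end top/bot [ 88. 245.] [ 87. 271.] handle top [216. 174.] hbase [208. 301.]
0.87 0 end top/bot [ 83. 283.] [ 85. 310.] handle top [195. 190.] hbase [204. 322.]
0.87 0.06 end top/bot [ 82. 267.] [ 83. 294.] handle top [203. 184.] hbase [204. 313.]
0.87 0.13 end top/bot [ 83. 248.] [ 82. 275.] handle top [213. 176.] hbase [206. 303.]
```

View pics/c4.png

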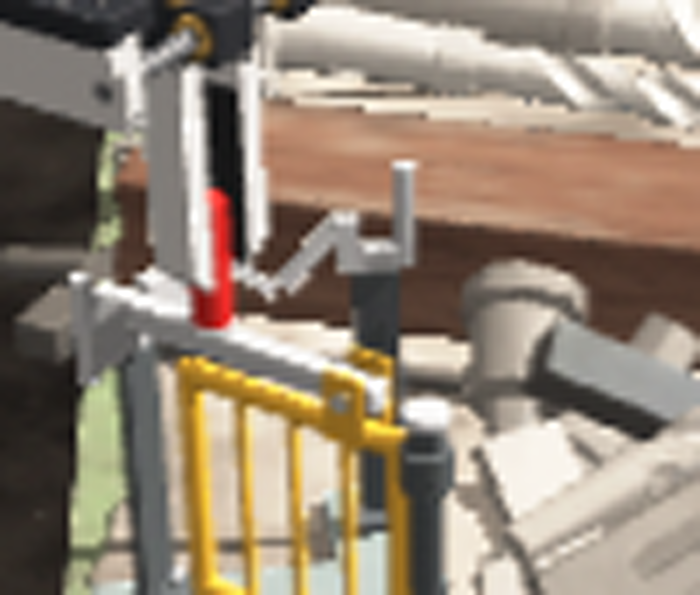

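The bar end is at (88,278) and the handle base at row 323, matching level (280 and 320), so it's down in the slot. I'll release, retreat and check.

Run:
```python
from h import *
p,o=pose(.848,.03); p[2]=181
move_gripper(0.4,20); st("open")
move_straight(p+[0,0,120],o,vel=100,stop_force=8); st("up")
q,_=pose(.848,0); move_pose([400,450,330],o); pause(1); st("away")
for n in("side","top"): cv2.imwrite(f"pics/{n}5.png",grab_frame(n))
s=cv2.imread("pics/side5.png");t=cv2.imread("pics/top5.png")
a=cv2.resize(s[120:220,250:350],None,fx=4,fy=4,interpolation=cv2.INTER_CUBIC)
b=cv2.resize(t[170:270,195:295],None,fx=4,fy=4,interpolation=cv2.INTER_CUBIC)
cv2.imwrite("pics/c5.png",np.hstack([a,b]))
```

```text
open t19.9 p [452.7 313.  181. ] F [0.04 0.59 1.08] gap 37.4 ff 0.0
up t21.2 p [452.3 312.7 300.4] F [-0.47  0.64  0.2 ] gap 37.6 ff 0.0
away t22.9 p [400. 450. 330.] F [-0.32 -0.62 -0.33] gap 37.6 ff 0.0
```

View pics/c5.png

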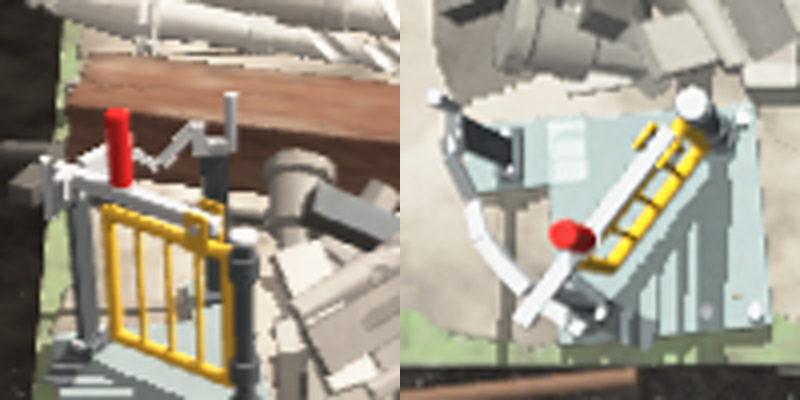

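The gate stays at the open catch with the bar level in the slot: the handle leans −8 px, against −9 px predicted for tilt 0. Nothing else has moved.

```bash
python3 -c "
from cell import *
print(hand_in())"
```

```text
the job is handed in; nothing more can be done
None
```

The gate is hooked open with its latch bar level in the open catch's slot, the arm is clear, and the job is handed in; the drag force read about 6 N at the handle at most.

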